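# Nest the washed harvest cups

### The arm

A 6-joint arm with a two-finger parallel gripper is mounted at the origin on a cart in front of the work surface, level with it; the furniture and walls round the work are solid. World frame = base frame: x ahead of the robot, y to its left, z up, the work surface at z = 0. Lengths are in m, angles in degrees, forces in N, time in s.
With the tool pointing down it reaches from about 0.35 to 0.85 m from the base axis. Payload 8.1 kg.
Tool frame: the origin (TCP) lies on the centre line of the jaws, within the pads' length; the fingertips stand 22 mm ahead of it and the grasp point (between the pads) lies 3 mm ahead of it; z points along the fingers, y is the line along which they close (so a half turn about z gives the same grasp; the last joint's range is limited). The gripper opens to 93 mm and grips with 3 to 60 N. Pads are 15 mm wide; open, the fingers measure 128 mm over their backs; the gripper's body (75 mm by 188 mm) begins 65 mm behind the grasp point.
Start: joints at [61.799, 7.471, 85.268, -0, 87.261, -4.893], TCP at [0.237, 0.551, 0.241] pointing down, gripper open.
Joint ranges: [-169.43, 169.43], [-51.17, 129.36], [1.28, 143.12], [-76.62, 256.62], [0, 156.53], [-152.29, 152.29]. Speed limits (degrees/s): [136.94, 136.94, 159.86, 180, 180, 180].

### API

Orientations are given as a 3x3 rotation matrix whose columns are the frame's x, y, z axes.
In Python, from station import manip gives the robot as it stands.
- The arm moves only by the tool step_arm, never from a script. Its arguments are lists of equal length, an entry for each row: "fingers": the finger opening in mm, from 0 to 93; "xyz": the shift along the tool's x, y, z scaled (see below), a list of three; "roll": the turn about the tool's z scaled (see below). In form: {"fingers": [fingers, ...], "xyz": [[dx, dy, dz], ...], "roll": [roll, ...]}. A call has 1 to 12 rows; each row is the pose to reach, as a shift and turn from the pose commanded when the call began, along the tool's axes at that moment; what a row does not reach only later rows make up. The controller multiplies each number of a shift by 0.08 m and each number of a turn by 0.5 rad. A row lasts 1/8 s, in which the tool goes at most 62.5 mm and 10.7 degrees, less where a joint would pass 70% of its speed; a pose out of reach is approached as far as the arm can. A call with a number of a shift or a turn outside -1 to 1 is refused whole. A call with a gripper value outside its range is refused whole. The fingers move at their own pace and stop on an object; "force" is the grip in N (left out, the last holds). Time passes only in rows, so rows that repeat a pose let the fingers close. It gives the time, the measured TCP pose, the force, the opening and the grip force at its end, in the units of the state.
- manip.get_obs(): the state, without advancing time (a new reading comes with each control period).
- manip.camera(name): name is "scene" or "top" or "wrist"; returns the picture (400x640x3 uint8, red, green, blue); there is no depth.
- manip.get_calibration(name): a dict with "fx", "fy", "cx", "cy" (pixels), "rvec" (rotation vector, rad) and "tvec" (3), from world to camera coordinates, as OpenCV has them; the wrist camera has in their place "mount" (4x4, takes a point from camera to tool coordinates, whose origin is the TCP and whose axes are the flange's). Camera axes: x right, y down, z forward; pixel columns grow to the right and rows downward; lengths in m; the calibration is good to about 2 mm. A picture is of the moment at which its call begins: read the wrist's pose just before it. get_calibration takes no time and is no camera call.
- manip.close_job(): hands the job in; it is judged then, once.
Trained networks look in the newest picture that a camera, given by its name, has taken for a name from the list of things; names that differ only in an ending like _2 or _b are one class to them, and where a whole thing is asked for, a point or a joint stands for the part that bears it (a point fixed in the world has none). Each returns a list of dicts, best first, with "confidence" (0 to 1); they miss things now and then, are a little off and sometimes report something else, mostly with a low value. They report only what shows in the picture. A call takes as long as a camera call.
- manip.masks_of(camera, label): "mask" (400x640 bool, what is visible of it) and "bbox" ([left, top, right, bottom] in pixels, round what is visible of it).
The state is a dict: "time": time; "joints": joint angles; "joint_velocities": joint speeds; "joint_efforts": joint torques, N m; "position": TCP position; "eef_rot": TCP orientation; "wrist_force": force on the tool from outside, world axes, zero at the start; "ft_torque": the same for the moment, N m; "opening": finger opening in m; "grip_force": force on a finger pad.
Only numpy, scipy, OpenCV 4.12 (cv2) and the standard library are available. Lean on these libraries where they do the work, as an engineer would, in place of code of your own. Each camera call takes 0.05 s, during which the arm holds its last target. There are 200 camera calls.

### The job

Three matching grey cups stand mouth down, one in the steel tray and two on the bench. Nest the two bench cups, one after the other, over the cup in the tray so that all three form one upright stack with each cup pushed fully home, and let go. Leave the tray cup standing where it is, and leave the wider, lower cup where it is.

Things in the scene. Friction and masses are not known exactly. Their poses are not given: they have to be found in the camera images.
- cup_1_mid (a point): Bench cup, grey plastic, mouth down, 80 mm high, 60 to 130 g. Closed end uppermost: a straight round foot, 56 mm diameter, 32 mm high (grip it there from above); below it the hollow body flares from 68 to 86 mm diameter at the open rim, walls 2.5 mm. Point on its axis half-way up (40 mm below the top), z axis up. Round: yaw does not matter.
- cup_2_mid (a point): The other bench cup, identical to the first. Point on its axis half-way up, z axis up. A cup nested fully home stands 32 mm higher than the one inside it (its inner floor rests on that one's top), with about 3 mm of sideways play.
- tray_cup_mid (a point): The identical cup that stands mouth down in the shallow stainless tray (300 x 200 mm, wall 24 mm high, floor 2 mm thick); the stack is built on it. It is loose. The point is on its axis half-way up, z axis up.
- wide_cup_mid (a point): A bystander: a wider, lower cup of the same grey plastic, mouth down on the bench, 52 mm high, foot 68 mm and rim 112 mm in diameter. Not to be moved. The point is on its axis half-way up, z axis up.

How it is judged:
By the outcome, as a careful person would: the job done as asked, in the order asked, and still so for the second after the job is handed in, with the robot touching nothing.
It also fails if it takes over 67 s, if anything falls off the work surface, if the arm or the gripper's body presses on something with over 40 N, if the wrist force passes 120 N, or if a joint passes its speed limit or range.

## Working session

There is one attempt and no reset: what is moved stays moved. The work goes in short steps, Python scripts to look and compute and a tool call to move; the robot and the scene stay as the last step left them, time stands still between calls to the robot, and variables do not carry over. Pictures are saved under pics/ and viewed, at most 10 in all, crops included, and the job is handed in when it is done.

Besides the shell and the picture viewer there is one more tool, called after "Emit:" in YAML: its name, and indented under it one key for each argument. step_arm: Moves the arm, as the interface text tells. Shifts and turns lie within -1 to 1; 1 stands for 0.08 m of shift or 0.5 rad of turn. Its arguments: {"type":"object","properties":{"fingers":{"type":"array"},"xyz":{"type":"array"},"roll":{"type":"array"},"force":{"type":"number"}},"required":["fingers","xyz","roll"]}

```bash
mkdir -p pics
cat > h.py <<'E'
import numpy as np, cv2
from station import manip
def P(c):
    k=manip.get_calibration(c)
    return np.array([[k['fx'],0,k['cx']],[0,k['fy'],k['cy']],[0,0,1.]]),np.array(k['rvec'],float),np.array(k['tvec'],float)
def ray(c,u,v,z):
    K,r,t=P(c);R=cv2.Rodrigues(r)[0];C=-R.T@t
    d=R.T@np.linalg.inv(K)@[u,v,1.];return C+d*(z-C[2])/d[2]
E
python3 - <<'E'
from h import *
ims=[]
for c in ['top','scene']:
    im=manip.camera(c);cv2.imwrite(f'pics/{c}0.png',im[:,:,::-1]);
    for l in ['cup_1_mid','tray_cup_mid','wide_cup_mid']:
        for d in manip.masks_of(c,l):print(c,l,round(d['confidence'],2),d['bbox'],int(d['mask'].sum()))
    K,r,t=P(c);print(c,K[0,0],(-cv2.Rodrigues(r)[0].T@t).round(3))
o=manip.get_obs();print(o['time'],o['position'],o['eef_rot'],o['opening'])
E
```

```text
top cup_1_mid 0.96 [407.9, 195.8, 443.9, 233.2] 899
top tray_cup_mid 0.95 [199.9, 164.6, 233.0, 195.5] 866
top wide_cup_mid 0.9 [329.2, 220.1, 375.0, 263.2] 1469
top 414.31736253248505 [ 0.397 -0.038  1.115]
scene cup_1_mid 0.56 [375.0, 255.6, 413.9, 307.4] 1522
scene tray_cup_mid 0.97 [276.7, 145.2, 305.0, 180.3] 655
scene wide_cup_mid 0.96 [287.9, 230.4, 335.1, 271.3] 1469
scene 383.82583024905847 [ 0.064 -0.681  0.655]
0.4 [0.23734435 0.55100433 0.24050589] [[-9.18400889e-01  3.95651096e-01 -1.28782044e-04]
 [ 3.95651114e-01  9.18400873e-01 -1.81301544e-04]
 [ 4.65413864e-05 -2.17460259e-04 -9.99999975e-01]] 0.09266470209293616
```

View pics/top0.png

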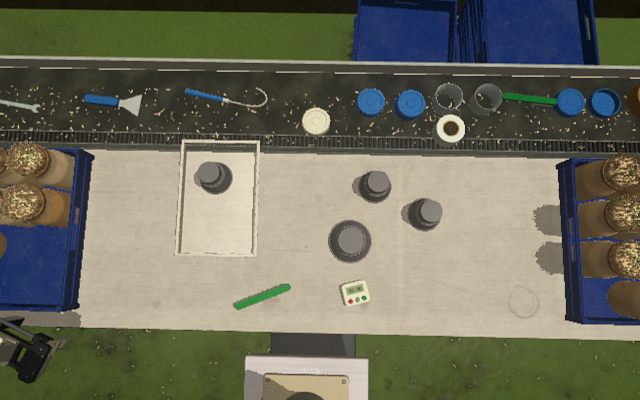

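View pics/scene0.png

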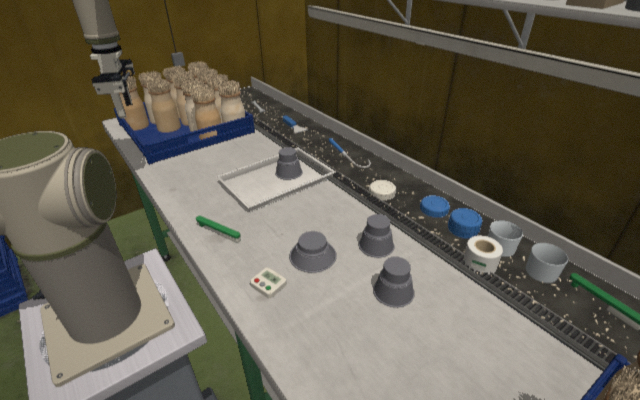

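```bash
cat >> h.py <<'E'
from scipy.optimize import minimize
def sil(c,x,y,z0,prof):
    K,r,t=P(c);m=np.zeros((400*4,640*4),np.uint8);a=np.linspace(0,2*np.pi,60)
    for (h1,r1),(h2,r2) in zip(prof[:-1],prof[1:]):
        p=np.concatenate([np.c_[x+R*np.cos(a),y+R*np.sin(a),0*a+z0+h] for h,R in((h1,r1),(h2,r2))])
        q=cv2.projectPoints(p,r,t,K,None)[0]
        cv2.fillConvexPoly(m,cv2.convexHull(np.round(q*4+1.5).astype(np.int32)),255)
    return cv2.resize(m,(640,400),interpolation=cv2.INTER_AREA)/255.
CUP=[(0,.043),(.048,.034),(.048,.028),(.08,.028)]
WIDE=[(0,.056),(.03,.045),(.03,.034),(.052,.034)]
def fit(masks,x0,z0,prof):
    def f(p): return sum(np.abs(sil(c,p[0],p[1],z0,prof)-m).sum() for c,m in masks.items())
    s=minimize(f,x0,method='Nelder-Mead',options=dict(initial_simplex=[x0,[x0[0]+.01,x0[1]],[x0[0],x0[1]+.01]],xatol=2e-4,fatol=.5))
    return s.x.round(4),round(s.fun)
def dark(im,c,x,y,z0,prof,pad=9,th=None):
    h=sil(c,x,y,z0,prof)>.5
    w=cv2.dilate(h.astype(np.uint8),np.ones((2*pad+1,)*2))>0
    g=im.astype(float).max(2);return (w&(g<(th or 140)))
E
python3 - <<'E'
from h import *
ims={c:cv2.imread(f'pics/{c}0.png') for c in('top','scene')}
for n,(u,v),z0,pr in [('A',(376,182),0,CUP),('B',(428,211),0,CUP),('T',(208,174),.002,CUP),('W',(350,240),0,WIDE)]:
    x0=ray('top',u,v,z0+pr[-1][0])[:2]
    for cs in (['top'],['scene'],['top','scene']):
        ms={c:dark(ims[c],c,*x0,z0,pr) for c in cs}
        print(n,x0.round(3),cs,fit(ms,list(x0),z0,pr),[int(m.sum()) for m in ms.values()])
E
```

```text
A [ 0.597 -0.167] ['top'] (array([ 0.5992, -0.1697]), 129) [933]
A [ 0.597 -0.167] ['scene'] (array([ 0.5992, -0.1718]), 540) [1694]
A [ 0.597 -0.167] ['top', 'scene'] (array([ 0.599 , -0.1712]), 677) [933, 1694]
B [ 0.525 -0.298] ['top'] (array([ 0.5266, -0.3013]), 181) [944]
B [ 0.525 -0.298] ['scene'] (array([ 0.5251, -0.3062]), 343) [1882]
B [ 0.525 -0.298] ['top', 'scene'] (array([ 0.5252, -0.3054]), 560) [944, 1882]
T [0.609 0.261] ['top'] (array([0.6142, 0.2622]), 88) [928]
T [0.609 0.261] ['scene'] (array([0.6155, 0.2638]), 462) [1119]
T [0.609 0.261] ['top', 'scene'] (array([0.6142, 0.2621]), 552) [928, 1119]
W [ 0.45  -0.105] ['top'] (array([ 0.4509, -0.1052]), 59) [1426]
W [ 0.45  -0.105] ['scene'] (array([ 0.4492, -0.1066]), 67) [1447]
W [ 0.45  -0.105] ['top', 'scene'] (array([ 0.4499, -0.1061]), 140) [1426, 1447]
```

Emit:
step_arm:
  fingers: [93,93,93,93]
  xyz:
    - [-1,-1,0]
    - [-1,-1,0]
    - [-1,-1,0]
    - [-1,-1,0]
  roll: [-0.813,-0.813,-0.813,-0.813]

```text
time: 0.9
position: [0.2793, 0.4463, 0.241]
eef_rot: [[-1.0, 0.003, 0.0], [0.003, 1.0, 0.001], [-0.0, 0.001, -1.0]]
wrist_force: [-0.3, 0.7, -0.1]
opening: 0.093
grip_force: 0.0
```

Emit:
step_arm:
  fingers: [93,93,93]
  xyz:
    - [-1,-0.55,0]
    - [-1,-0.55,0]
    - [-1,-0.55,0]
  roll: [0,0,0]

```text
time: 1.27
position: [0.3603, 0.4021, 0.2405]
eef_rot: [[-1.0, 0.004, 0.0], [0.004, 1.0, 0.0], [-0.0, 0.0, -1.0]]
wrist_force: [-0.7, 0.1, 0.1]
opening: 0.0929
grip_force: 0.0
```

Run:
```python
from h import *
k=manip.get_calibration('wrist');print({a:np.round(b,3).tolist() for a,b in k.items()})
o=manip.get_obs();print(o['time'],o['position'],o['eef_rot'].round(3) if hasattr(o['eef_rot'],'round') else o['eef_rot'])
```

```text
{'fx': 300.455, 'fy': 300.455, 'cx': 314.484, 'cy': 202.867, 'mount': [[-0.0, -0.969, -0.249, 0.07], [1.0, 0.0, -0.001, -0.001], [0.001, -0.249, 0.969, -0.145], [0.0, 0.0, 0.0, 1.0]]}
1.275 [0.36029559 0.40212331 0.24054229] [[-1.     0.004  0.   ]
 [ 0.004  1.     0.   ]
 [-0.     0.    -1.   ]]
```

Emit:
step_arm:
  fingers: [93,93,93]
  xyz:
    - [-1,-0.55,0]
    - [-1,-0.55,0]
    - [-1,-0.55,0]
  roll: [0,0,0]

```text
time: 1.65
position: [0.4397, 0.3583, 0.2404]
eef_rot: [[-1.0, 0.003, -0.0], [0.003, 1.0, 0.0], [0.0, 0.0, -1.0]]
wrist_force: [-0.6, -0.1, -0.3]
opening: 0.0931
grip_force: 0.0
```

Emit:
step_arm:
  fingers: [93,93,93]
  xyz:
    - [-1,-0.55,0]
    - [-1,-0.55,0]
    - [-1,-0.55,0]
  roll: [0,0,0]

```text
time: 2.02
position: [0.5193, 0.3145, 0.2403]
eef_rot: [[-1.0, 0.002, -0.001], [0.002, 1.0, 0.0], [0.001, 0.0, -1.0]]
wrist_force: [-0.1, 0.1, -0.3]
opening: 0.0929
grip_force: 0.0
```

Emit:
step_arm:
  fingers: [93,93,93,93,93]
  xyz:
    - [-1,-0.65,0]
    - [-1,-0.65,0]
    - [-1,-0.65,0]
    - [-1,-0.65,0]
    - [-1,-0.65,0]
  roll: [0,0,0,0,0]

```text
time: 2.65
position: [0.5978, 0.2635, 0.2408]
eef_rot: [[-1.0, -0.002, -0.0], [-0.002, 1.0, 0.0], [0.0, 0.0, -1.0]]
wrist_force: [-0.1, -0.0, 0.3]
opening: 0.0929
grip_force: 0.0
```

```bash
cat >> h.py <<'E'
_P=P
def P(c):
    if c!='wrist': return _P(c)
    k=manip.get_calibration(c);K=np.array([[k['fx'],0,k['cx']],[0,k['fy'],k['cy']],[0,0,1.]])
    T=np.eye(4);T[:3,:3]=OB['eef_rot'];T[:3,3]=OB['position']
    W=np.linalg.inv(T@np.array(k['mount']));return K,cv2.Rodrigues(W[:3,:3])[0],W[:3,3]
OB=None
def wrist(name,label):
    global OB
    OB=manip.get_obs();im=manip.camera('wrist');cv2.imwrite(f'pics/{name}.png',im[:,:,::-1])
    d=manip.masks_of('wrist',label);return im,d
E
python3 - <<'E'
from h import *
import h
im,d=wrist('w1','tray_cup_mid');print(h.OB['position'])
for e in d:
    print(e['confidence'],e['bbox'],e['mask'].sum());b=e['bbox']
    x0=list(ray('wrist',(b[0]+b[2])/2,(b[1]+b[3])/2,.05)[:2])
    if e['confidence']>.5: print(fit({'wrist':e['mask']},x0,.002,CUP))
E
```

```text
[0.59780154 0.26353378 0.24084426]
0.61 [276.2, 155.9, 349.0, 233.5] 4103
(array([0.6113, 0.2592]), 273)
```

View pics/w1.png

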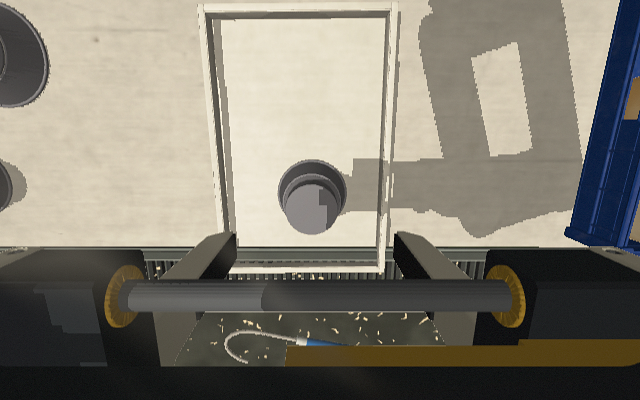

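```bash
cat >> h.py <<'E'
def edgefit(im,x0,z0,prof=CUP,rng=.012,rings=(0,3)):
    g=cv2.resize(cv2.cvtColor(im,cv2.COLOR_RGB2GRAY),None,fx=2,fy=2,interpolation=cv2.INTER_CUBIC)
    dt=np.minimum(cv2.distanceTransform(255-cv2.Canny(g,20,50),cv2.DIST_L2,5),6)
    K,r,t=P('wrist');a=np.linspace(0,2*np.pi,120,endpoint=False)
    def f(p):
        s=0
        for i in rings:
            h,R=prof[i]
            q=cv2.projectPoints(np.c_[p[0]+R*np.cos(a),p[1]+R*np.sin(a),0*a+z0+h],r,t,K,None)[0][:,0]*2+.5
            s+=cv2.remap(dt,q[:,0].astype(np.float32),q[:,1].astype(np.float32),1).mean()
        return s
    G=np.arange(-rng,rng+1e-6,.0005)
    b=min((f((x0[0]+i,x0[1]+j)),x0[0]+i,x0[1]+j) for i in G for j in G)
    return np.round(b,4)
E
python3 - <<'E'
from h import *
import h
h.OB=manip.get_obs();im=cv2.imread('pics/w1.png')[:,:,::-1].copy()
for rg in((0,3),(0,),(3,)):print(edgefit(im,(.612,.261),.002,rings=rg))
print(ray('wrist',313,208,.082))
E
```

```text
[2.9694 0.613  0.2575]
[1.6437 0.6155 0.258 ]
[0.7878 0.613  0.2585]
[0.61155631 0.26037686 0.082     ]
```

Emit:
step_arm:
  fingers: [93,93]
  xyz:
    - [0,-0.9,0]
    - [0,-0.9,0]
  roll: [0,0]

```text
time: 3.0
position: [0.5989, 0.1875, 0.2409]
eef_rot: [[-1.0, 0.002, 0.0], [0.002, 1.0, -0.001], [-0.0, -0.001, -1.0]]
wrist_force: [-0.4, 0.2, 1.1]
opening: 0.0928
grip_force: 0.0
```

Emit:
step_arm:
  fingers: [93,93]
  xyz:
    - [0,-0.9,0]
    - [0,-0.9,0]
  roll: [0,0]

```text
time: 3.25
position: [0.5991, 0.1155, 0.2409]
eef_rot: [[-1.0, 0.003, 0.0], [0.003, 1.0, -0.001], [-0.0, -0.001, -1.0]]
wrist_force: [-0.0, 0.9, -0.5]
opening: 0.0932
grip_force: 0.0
```

Emit:
step_arm:
  fingers: [93,93]
  xyz:
    - [0,-0.9,0]
    - [0,-0.9,0]
  roll: [0,0]

```text
time: 3.5
position: [0.5991, 0.0439, 0.2409]
eef_rot: [[-1.0, 0.003, 0.0], [0.003, 1.0, -0.0], [-0.0, -0.0, -1.0]]
wrist_force: [0.4, 0.3, 0.2]
opening: 0.0926
grip_force: 0.0
```

Emit:
step_arm:
  fingers: [93,93]
  xyz:
    - [0,-0.9,0]
    - [0,-0.9,0]
  roll: [0,0]

```text
time: 3.75
position: [0.5992, -0.0278, 0.2407]
eef_rot: [[-1.0, 0.003, 0.0], [0.003, 1.0, -0.0], [-0.0, -0.0, -1.0]]
wrist_force: [-0.5, 0.2, -0.2]
opening: 0.0931
grip_force: 0.0
```

Emit:
step_arm:
  fingers: [93,93]
  xyz:
    - [0.08,-0.9,0]
    - [0.08,-0.9,0]
  roll: [0,0]

```text
time: 4.0
position: [0.5926, -0.0995, 0.2407]
eef_rot: [[-1.0, 0.003, 0.0], [0.003, 1.0, -0.0], [-0.0, -0.0, -1.0]]
wrist_force: [-1.0, 1.2, 0.1]
opening: 0.0932
grip_force: 0.0
```

Emit:
step_arm:
  fingers: [93,93,93,93,93]
  xyz:
    - [0.08,-0.88,0]
    - [0.08,-0.88,0]
    - [0.08,-0.88,0]
    - [0.08,-0.88,0]
    - [0.08,-0.88,0]
  roll: [0,0,0,0,0]

```text
time: 4.62
position: [0.5866, -0.167, 0.2407]
eef_rot: [[-1.0, -0.001, 0.0], [-0.001, 1.0, 0.0], [-0.0, 0.0, -1.0]]
wrist_force: [0.8, 0.0, 1.0]
opening: 0.0927
grip_force: 0.0
```

Run:
```python
from h import *
import h
im,d=wrist('w2','cup_1_mid');print(h.OB['position'],np.round(h.OB['eef_rot'],4).tolist())
for e in d: print(e['confidence'],e['bbox'],fit({'wrist':e['mask']},list(ray('wrist',(e['bbox'][0]+e['bbox'][2])/2,(e['bbox'][1]+e['bbox'][3])/2,.05)[:2]),0,CUP))
for x0 in((.598,-.171),(.526,-.304)):
    for rg in((0,3),(0,),(3,)):print(edgefit(im,x0,0,rings=rg))
```

```text
[ 0.58655798 -0.16695155  0.24068378] [[-1.0, -0.0015, 0.0001], [-0.0015, 1.0, 0.0003], [-0.0001, 0.0003, -1.0]]
0.85 [141.0, 94.9, 241.8, 170.8] (array([ 0.5246, -0.3073]), 231)
[ 2.9044  0.598  -0.1745]
[ 1.8005  0.5995 -0.1755]
[ 0.6733  0.598  -0.1745]
[ 3.1739  0.525  -0.3085]
[ 2.0246  0.525  -0.3105]
[ 0.9357  0.525  -0.308 ]
```

View pics/w2.png

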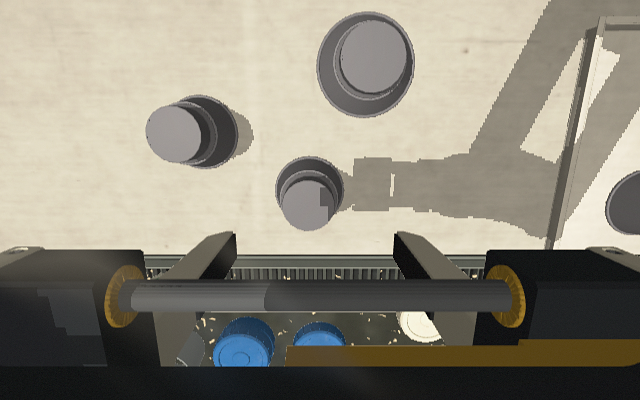

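Emit:
step_arm:
  fingers: [93,93,93]
  xyz:
    - [-0.14,-0.07,1]
    - [-0.14,-0.07,1]
    - [-0.14,-0.07,1]
  roll: [0,0,0]

```text
time: 5.1
position: [0.5962, -0.1735, 0.1589]
eef_rot: [[-1.0, 0.0, -0.004], [0.0, 1.0, 0.002], [0.004, 0.002, -1.0]]
wrist_force: [0.2, -0.5, 0.1]
opening: 0.0929
grip_force: 0.0
```

Emit:
step_arm:
  fingers: [93,93,93,93]
  xyz:
    - [0,0,0.4]
    - [0,0,0.7]
    - [0,0,0.7]
    - [0,0,0.7]
  roll: [0,0,0,0]

```text
time: 5.6
position: [0.5988, -0.1746, 0.1073]
eef_rot: [[-1.0, 0.0, 0.003], [0.0, 1.0, -0.001], [-0.003, -0.001, -1.0]]
wrist_force: [-0.1, 0.7, -0.2]
opening: 0.0928
grip_force: 0.0
```

Emit:
step_arm:
  fingers: [93,93,93,93,93]
  xyz:
    - [0,0,0.15]
    - [0,0,0.3]
    - [0,0,0.39]
    - [0,0,0.39]
    - [0,0,0.39]
  roll: [0,0,0,0,0]

```text
time: 6.22
position: [0.5975, -0.1742, 0.0735]
eef_rot: [[-1.0, 0.0, 0.0], [0.0, 1.0, -0.0], [-0.0, -0.0, -1.0]]
wrist_force: [-0.1, -0.4, 0.2]
opening: 0.093
grip_force: 0.0
```

Emit:
step_arm:
  fingers: [70,62,58,54,54,50,50,50,50,50]
  xyz:
    - [0,0,0]
    - [0,0,0]
    - [0,0,0]
    - [0,0,0]
    - [0,0,0]
    - [0,0,0]
    - [0,0,0]
    - [0,0,0]
    - [0,0,0]
    - [0,0,0]
  roll: [0,0,0,0,0,0,0,0,0,0]
  force: 10

```text
time: 7.48
position: [0.5975, -0.1741, 0.0735]
eef_rot: [[-1.0, 0.0, 0.0], [0.0, 1.0, -0.0], [-0.0, -0.0, -1.0]]
wrist_force: [-0.2, 0.8, 1.5]
opening: 0.056
grip_force: 10.0
```

Emit:
step_arm:
  fingers: [70,93,93,93]
  xyz:
    - [0,0,0]
    - [0,0,0]
    - [0,0,0]
    - [0,0,0]
  roll: [0,0,0,0]

```text
time: 7.98
position: [0.5974, -0.1741, 0.0734]
eef_rot: [[-1.0, 0.0, -0.0], [0.0, 1.0, 0.0], [0.0, 0.0, -1.0]]
wrist_force: [-0.1, -0.1, 0.1]
opening: 0.0901
grip_force: 0.0
```

Emit:
step_arm:
  fingers: [93,93,93]
  xyz:
    - [0,0,-0.5]
    - [0,0,-1]
    - [0,0,-1]
  roll: [0,0,0]

```text
time: 8.35
position: [0.6, -0.1752, 0.1583]
eef_rot: [[-1.0, 0.0, 0.007], [0.0, 1.0, -0.003], [-0.007, -0.003, -1.0]]
wrist_force: [0.1, -0.8, -0.2]
opening: 0.0933
grip_force: 0.0
```

Emit:
step_arm:
  fingers: [93,93,93,93,93,93]
  xyz:
    - [0.16,0,-1]
    - [0.16,0,-1]
    - [0.16,0,-1]
    - [0.16,0,-1]
    - [0.16,0,-1]
    - [0.16,0,-1]
  roll: [0,0,0,0,0,0]

```text
time: 9.1
position: [0.5841, -0.1739, 0.2319]
eef_rot: [[-1.0, 0.0, -0.002], [0.0, 1.0, 0.001], [0.002, 0.001, -1.0]]
wrist_force: [-0.8, 1.0, 0.4]
opening: 0.0929
grip_force: 0.0
```

Run:
```python
from h import *
import h
im,d=wrist('w3','cup_1_mid');print(h.OB['time'],h.OB['position'])
for x0 in((.598,-.174),(.526,-.306)):
    for rg in((0,3),(0,),(3,)):print(edgefit(im,x0,0,rings=rg))
```

```text
9.1 [ 0.58412492 -0.17394395  0.23188672]
[ 3.0195  0.5975 -0.1755]
[ 1.7613  0.6    -0.1755]
[ 0.7714  0.598  -0.176 ]
[ 3.1703  0.525  -0.3085]
[ 2.0554  0.5255 -0.3105]
[ 0.9312  0.525  -0.308 ]
```

Emit:
step_arm:
  fingers: [93,93,93,93]
  xyz:
    - [-0.16,0,0.5]
    - [-0.16,0,1]
    - [-0.16,0,1]
    - [-0.16,0,1]
  roll: [0,0,0,0]

```text
time: 9.7
position: [0.598, -0.1744, 0.155]
eef_rot: [[-1.0, 0.0, 0.001], [0.0, 1.0, -0.0], [-0.001, -0.0, -1.0]]
wrist_force: [0.8, -0.0, -0.4]
opening: 0.0932
grip_force: 0.0
```

Emit:
step_arm:
  fingers: [93,93,93,93,93,93]
  xyz:
    - [0,0,0.4]
    - [0,0,0.7]
    - [0,0,0.9]
    - [0,0,1]
    - [0,0,1]
    - [0,0,1]
  roll: [0,0,0,0,0,0]

```text
time: 10.45
position: [0.5982, -0.1745, 0.0747]
eef_rot: [[-1.0, 0.0, 0.002], [0.0, 1.0, -0.001], [-0.002, -0.001, -1.0]]
wrist_force: [0.2, 0.1, 0.2]
opening: 0.093
grip_force: 0.0
```

Emit:
step_arm:
  fingers: [70,62,58,54,54,50,50,50,50,50]
  xyz:
    - [0,0,0]
    - [0,0,0]
    - [0,0,0]
    - [0,0,0]
    - [0,0,0]
    - [0,0,0]
    - [0,0,0]
    - [0,0,0]
    - [0,0,0]
    - [0,0,0]
  roll: [0,0,0,0,0,0,0,0,0,0]
  force: 20

```text
time: 11.7
position: [0.5974, -0.1742, 0.0734]
eef_rot: [[-1.0, 0.0, -0.0], [0.0, 1.0, 0.0], [0.0, 0.0, -1.0]]
wrist_force: [-0.7, 0.7, 1.3]
opening: 0.056
grip_force: 20.0
```

Emit:
step_arm:
  fingers: [50,50,50,50]
  xyz:
    - [0,0,-0.3]
    - [0,0,-0.7]
    - [0,0,-1]
    - [0,0,-1]
  roll: [0,0,0,0]

```text
time: 12.2
position: [0.599, -0.1748, 0.1559]
eef_rot: [[-1.0, 0.0, 0.004], [0.0, 1.0, -0.002], [-0.004, -0.002, -1.0]]
wrist_force: [0.0, 0.3, -0.0]
opening: 0.0555
grip_force: 20.0
```

Emit:
step_arm:
  fingers: [50,50,50,50]
  xyz:
    - [0,0,-0.4]
    - [0,0,-0.8]
    - [0,0,-0.9]
    - [0,0,-0.9]
  roll: [0,0,0,0]

```text
time: 12.7
position: [0.5972, -0.1741, 0.2242]
eef_rot: [[-1.0, 0.0, -0.001], [0.0, 1.0, 0.0], [0.001, 0.0, -1.0]]
wrist_force: [-0.4, 0.1, -1.6]
opening: 0.0557
grip_force: 20.0
```

Emit:
step_arm:
  fingers: [50,50]
  xyz:
    - [-0.19,0.5,0]
    - [-0.19,0.9,0]
  roll: [0,0]

```text
time: 12.95
position: [0.6121, -0.101, 0.2224]
eef_rot: [[-1.0, 0.001, -0.003], [0.001, 1.0, 0.001], [0.003, 0.001, -1.0]]
wrist_force: [0.0, -0.0, -1.1]
opening: 0.0556
grip_force: 20.0
```

Emit:
step_arm:
  fingers: [50,50]
  xyz:
    - [0,0.5,0]
    - [0,0.9,0]
  roll: [0,0]

```text
time: 13.2
position: [0.6115, -0.0286, 0.2224]
eef_rot: [[-1.0, -0.0, -0.004], [-0.0, 1.0, 0.001], [0.004, 0.001, -1.0]]
wrist_force: [-0.4, -0.7, -1.5]
opening: 0.0556
grip_force: 20.0
```

Emit:
step_arm:
  fingers: [50,50]
  xyz:
    - [0,0.5,0]
    - [0,0.9,0]
  roll: [0,0]

```text
time: 13.45
position: [0.6114, 0.0434, 0.2225]
eef_rot: [[-1.0, -0.0, -0.004], [-0.0, 1.0, 0.0], [0.004, 0.0, -1.0]]
wrist_force: [0.3, 0.2, -1.6]
opening: 0.0554
grip_force: 20.0
```

Emit:
step_arm:
  fingers: [50,50]
  xyz:
    - [0,0.5,0]
    - [0,0.9,0]
  roll: [0,0]

```text
time: 13.7
position: [0.6114, 0.1152, 0.2225]
eef_rot: [[-1.0, -0.0, -0.004], [-0.0, 1.0, -0.0], [0.004, -0.0, -1.0]]
wrist_force: [-0.0, -0.7, -0.7]
opening: 0.0558
grip_force: 20.0
```

Emit:
step_arm:
  fingers: [50,50]
  xyz:
    - [0,0.5,0]
    - [0,0.9,0]
  roll: [0,0]

```text
time: 13.95
position: [0.6115, 0.1871, 0.2224]
eef_rot: [[-1.0, -0.0, -0.004], [-0.0, 1.0, -0.001], [0.004, -0.001, -1.0]]
wrist_force: [-0.1, -0.5, -0.7]
opening: 0.0556
grip_force: 20.0
```

Emit:
step_arm:
  fingers: [50,50,50,50,50,50]
  xyz:
    - [0,0.5,0]
    - [0,0.8,0]
    - [0,0.93,0]
    - [0,0.93,0]
    - [0,0.93,0]
    - [0,0.93,0]
  roll: [0,0,0,0,0,0]

```text
time: 14.7
position: [0.6131, 0.2591, 0.2256]
eef_rot: [[-1.0, 0.002, 0.0], [0.002, 1.0, -0.0], [-0.0, -0.0, -1.0]]
wrist_force: [-0.5, 0.6, -1.4]
opening: 0.0555
grip_force: 20.0
```

Emit:
step_arm:
  fingers: [50,50,50,50]
  xyz:
    - [0,0.014,0.4]
    - [0,0.014,0.75]
    - [0,0.014,0.75]
    - [0,0.014,0.75]
  roll: [0,0,0,0]

```text
time: 15.2
position: [0.6134, 0.2611, 0.1669]
eef_rot: [[-1.0, 0.001, 0.001], [0.001, 1.0, 0.0], [-0.001, 0.0, -1.0]]
wrist_force: [-0.3, 0.2, -0.4]
opening: 0.0552
grip_force: 20.0
```

Emit:
step_arm:
  fingers: [50,50,50,50,50]
  xyz:
    - [0,0,0.15]
    - [0,0,0.3]
    - [0,0,0.45]
    - [0,0,0.5]
    - [0,0,0.5]
  roll: [0,0,0,0,0]

```text
time: 15.82
position: [0.6124, 0.2613, 0.1247]
eef_rot: [[-1.0, 0.0, -0.001], [0.0, 1.0, -0.0], [0.001, -0.0, -1.0]]
wrist_force: [-0.9, 0.1, -0.9]
opening: 0.0556
grip_force: 20.0
```

Run:
```python
from h import *
import h
a=cv2.resize(manip.camera('scene')[110:200,230:350],None,fx=4,fy=4)
b=cv2.resize(manip.camera('wrist')[100:400,150:480],None,fx=1.2,fy=1.2)
print(a.shape,b.shape)
H=max(a.shape[0],b.shape[0]);c=np.zeros((H,a.shape[1]+b.shape[1],3),np.uint8);c[:a.shape[0],:a.shape[1]]=a;c[:b.shape[0],a.shape[1]:]=b
c=c[:, :800];cv2.imwrite('pics/p1.png',c[:,:,::-1])
```

```text
(360, 480, 3) (360, 396, 3)
```

View pics/p1.png

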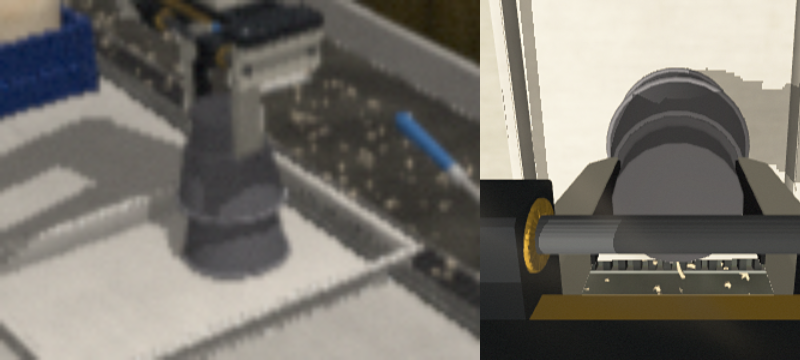

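Emit:
step_arm:
  fingers: [50,50,50,50]
  xyz:
    - [0,-0.012,0.07]
    - [0,-0.012,0.14]
    - [0,-0.012,0.2]
    - [0,-0.012,0.2]
  roll: [0,0,0,0]

```text
time: 16.42
position: [0.6122, 0.2602, 0.1085]
eef_rot: [[-1.0, 0.0, -0.001], [0.0, 1.0, -0.0], [0.001, -0.0, -1.0]]
wrist_force: [-0.0, -0.2, -0.6]
opening: 0.0556
grip_force: 20.0
```

Emit:
step_arm:
  fingers: [50,50,50]
  xyz:
    - [0,0,0.01]
    - [0,0,0.02]
    - [0,0,0.02]
  roll: [0,0,0]

```text
time: 16.8
position: [0.6128, 0.2604, 0.1079]
eef_rot: [[-1.0, 0.0, 0.0], [0.0, 1.0, 0.0], [-0.0, 0.0, -1.0]]
wrist_force: [0.3, 0.3, -0.5]
opening: 0.0558
grip_force: 20.0
```

Near zero gap; a touch lower until contact, then release.

Emit:
step_arm:
  fingers: [50,50,50,50]
  xyz:
    - [0,0,0.01]
    - [0,0,0.02]
    - [0,0,0.03]
    - [0,0,0.03]
  roll: [0,0,0,0]

```text
time: 17.3
position: [0.6131, 0.2605, 0.107]
eef_rot: [[-1.0, 0.0, 0.001], [0.0, 1.0, 0.0], [-0.001, 0.0, -1.0]]
wrist_force: [-3.5, -1.4, 8.4]
opening: 0.0559
grip_force: 20.0
```

Emit:
step_arm:
  fingers: [50,60,75,93,93,93]
  xyz:
    - [0,0,-0.01]
    - [0,0,-0.01]
    - [0,0,-0.01]
    - [0,0,-0.01]
    - [0,0,-0.01]
    - [0,0,-0.01]
  roll: [0,0,0,0,0,0]

```text
time: 18.05
position: [0.6127, 0.2604, 0.1061]
eef_rot: [[-1.0, 0.0, -0.0], [0.0, 1.0, -0.0], [0.0, -0.0, -1.0]]
wrist_force: [-0.5, 0.1, -0.4]
opening: 0.0919
grip_force: 0.0
```

Emit:
step_arm:
  fingers: [93,93,93,93]
  xyz:
    - [0,0,-0.3]
    - [0,0,-0.7]
    - [0,0,-1]
    - [0,0,-1]
  roll: [0,0,0,0]

```text
time: 18.55
position: [0.6143, 0.2609, 0.1891]
eef_rot: [[-1.0, 0.0, 0.005], [0.0, 1.0, 0.002], [-0.005, 0.002, -1.0]]
wrist_force: [1.2, 0.2, -0.6]
opening: 0.0927
grip_force: 0.0
```

Emit:
step_arm:
  fingers: [93,93,93,93,93]
  xyz:
    - [0.18,0,-0.66]
    - [0.18,0,-0.66]
    - [0.18,0,-0.66]
    - [0.18,0,-0.66]
    - [0.18,0,-0.66]
  roll: [0,0,0,0,0]

```text
time: 19.18
position: [0.5978, 0.2601, 0.2372]
eef_rot: [[-1.0, 0.0, -0.002], [0.0, 1.0, -0.001], [0.002, -0.001, -1.0]]
wrist_force: [-0.1, 0.4, -0.1]
opening: 0.0933
grip_force: 0.0
```

Run:
```python
from h import *
import h
h.OB=manip.get_obs();im=manip.camera('wrist');print(h.OB['time'],h.OB['position'])
for rg in((3,),):print('home',edgefit(im,(.613,.26),.034,rings=rg)); 
print('tray rim',edgefit(im,(.613,.26),.002,rings=(0,)),'cup2 rim',edgefit(im,(.613,.26),.034,rings=(0,)))
a=cv2.resize(manip.camera('scene')[110:200,230:350],None,fx=4,fy=4)
b=cv2.resize(im[100:300,200:420],None,fx=1.4,fy=1.4)
c=np.zeros((360,480+308,3),np.uint8);c[:,:480]=a;c[:280,480:]=b;cv2.imwrite('pics/p2.png',c[:,:,::-1])
```

```text
19.175 [0.59784575 0.26010596 0.23723806]
home [0.8375 0.614  0.259 ]
tray rim [2.3797 0.611  0.2585] cup2 rim [1.8375 0.6155 0.259 ]
```

View pics/p2.png

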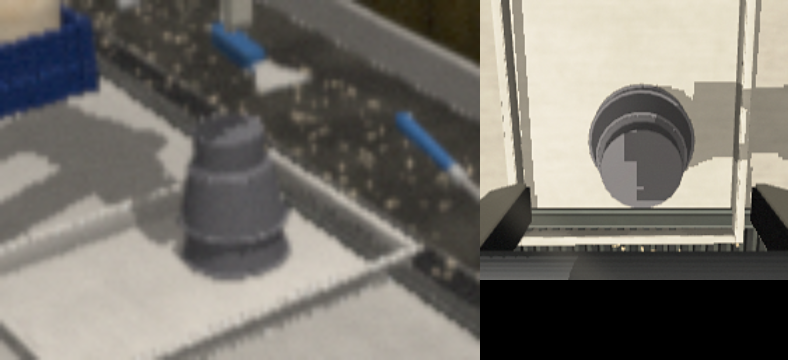

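Emit:
step_arm:
  fingers: [93,93]
  xyz:
    - [0,-0.9,0]
    - [0,-0.9,0]
  roll: [0,0]

```text
time: 19.52
position: [0.5985, 0.1855, 0.2387]
eef_rot: [[-1.0, 0.003, -0.0], [0.003, 1.0, -0.001], [0.0, -0.001, -1.0]]
wrist_force: [0.7, -0.2, 0.8]
opening: 0.093
grip_force: 0.0
```

Emit:
step_arm:
  fingers: [93,93]
  xyz:
    - [0,-0.9,0]
    - [0,-0.9,0]
  roll: [0,0]

```text
time: 19.77
position: [0.5985, 0.1136, 0.239]
eef_rot: [[-1.0, 0.003, 0.0], [0.003, 1.0, -0.001], [-0.0, -0.001, -1.0]]
wrist_force: [-0.4, 1.4, -0.1]
opening: 0.0928
grip_force: 0.0
```

Emit:
step_arm:
  fingers: [93,93]
  xyz:
    - [0.2,-0.9,0]
    - [0.2,-0.9,0]
  roll: [0,0]

```text
time: 20.02
position: [0.582, 0.0424, 0.2391]
eef_rot: [[-1.0, 0.003, -0.0], [0.003, 1.0, -0.0], [0.0, -0.0, -1.0]]
wrist_force: [-0.5, 0.8, -0.2]
opening: 0.0932
grip_force: 0.0
```

Emit:
step_arm:
  fingers: [93,93]
  xyz:
    - [0.2,-0.9,0]
    - [0.2,-0.9,0]
  roll: [0,0]

```text
time: 20.27
position: [0.566, -0.0292, 0.2391]
eef_rot: [[-1.0, 0.003, 0.0], [0.003, 1.0, -0.0], [-0.0, -0.0, -1.0]]
wrist_force: [0.1, -0.3, -0.5]
opening: 0.0931
grip_force: 0.0
```

Emit:
step_arm:
  fingers: [93,93]
  xyz:
    - [0.2,-0.9,0]
    - [0.2,-0.9,0]
  roll: [0,0]

```text
time: 20.52
position: [0.5502, -0.101, 0.2391]
eef_rot: [[-1.0, 0.003, 0.0], [0.003, 1.0, -0.0], [-0.0, -0.0, -1.0]]
wrist_force: [0.1, 0.3, -0.2]
opening: 0.0932
grip_force: 0.0
```

Emit:
step_arm:
  fingers: [93,93]
  xyz:
    - [0.2,-0.9,0]
    - [0.2,-0.9,0]
  roll: [0,0]

```text
time: 20.78
position: [0.5342, -0.1729, 0.239]
eef_rot: [[-1.0, 0.002, 0.0], [0.002, 1.0, -0.0], [-0.0, -0.0, -1.0]]
wrist_force: [0.8, 0.6, 1.2]
opening: 0.0931
grip_force: 0.0
```

Emit:
step_arm:
  fingers: [93,93]
  xyz:
    - [0.2,-0.9,0]
    - [0.2,-0.9,0]
  roll: [0,0]

```text
time: 21.02
position: [0.5183, -0.2448, 0.2389]
eef_rot: [[-1.0, 0.002, 0.0], [0.002, 1.0, 0.0], [-0.0, 0.0, -1.0]]
wrist_force: [-0.5, 0.5, 0.9]
opening: 0.0928
grip_force: 0.0
```

Emit:
step_arm:
  fingers: [93,93,93,93,93,93]
  xyz:
    - [0.09,-0.78,0]
    - [0.09,-0.78,0]
    - [0.09,-0.78,0]
    - [0.09,-0.78,0]
    - [0.09,-0.78,0]
    - [0.09,-0.78,0]
  roll: [0,0,0,0,0,0]

```text
time: 21.78
position: [0.5113, -0.3053, 0.2392]
eef_rot: [[-1.0, -0.001, 0.0], [-0.001, 1.0, -0.0], [-0.0, -0.0, -1.0]]
wrist_force: [0.5, 0.1, 0.1]
opening: 0.093
grip_force: 0.0
```

Run:
```python
from h import *
import h
im,d=wrist('w4','cup_1_mid');print(h.OB['time'],h.OB['position'],np.round(h.OB['eef_rot'],4).tolist())
for rg in((0,3),(0,),(3,)):print(edgefit(im,(.525,-.307),0,rings=rg))
for e in d: print(e['confidence'],e['bbox'],fit({'wrist':e['mask']},[.525,-.307],0,CUP))
```

```text
21.775 [ 0.51128202 -0.30527483  0.23920426] [[-1.0, -0.0006, 0.0002], [-0.0006, 1.0, -0.0], [-0.0002, -0.0, -1.0]]
[ 2.9487  0.525  -0.309 ]
[ 1.6968  0.5265 -0.3085]
[ 0.7536  0.525  -0.309 ]
0.89 [275.2, 158.6, 349.9, 233.2] (array([ 0.5238, -0.3087]), 250)
```

Emit:
step_arm:
  fingers: [93,93,93,93]
  xyz:
    - [-0.166,-0.025,0.5]
    - [-0.166,-0.025,1]
    - [-0.166,-0.025,1]
    - [-0.166,-0.025,1]
  roll: [0,0,0,0]

```text
time: 22.38
position: [0.5247, -0.3084, 0.1607]
eef_rot: [[-1.0, 0.0, 0.001], [0.0, 1.0, -0.001], [-0.001, -0.001, -1.0]]
wrist_force: [-0.2, 0.2, 1.0]
opening: 0.0931
grip_force: 0.0
```

Emit:
step_arm:
  fingers: [93,93,93,93]
  xyz:
    - [0,0,0.4]
    - [0,0,0.7]
    - [0,0,0.7]
    - [0,0,0.7]
  roll: [0,0,0,0]

```text
time: 22.88
position: [0.5255, -0.3089, 0.1057]
eef_rot: [[-1.0, 0.0, 0.003], [0.0, 1.0, -0.002], [-0.003, -0.002, -1.0]]
wrist_force: [0.7, -1.0, 0.4]
opening: 0.0932
grip_force: 0.0
```

Emit:
step_arm:
  fingers: [93,93,93,93,93]
  xyz:
    - [0,0,0.15]
    - [0,0,0.3]
    - [0,0,0.37]
    - [0,0,0.37]
    - [0,0,0.37]
  roll: [0,0,0,0,0]

```text
time: 23.5
position: [0.5244, -0.3081, 0.0736]
eef_rot: [[-1.0, 0.0, 0.0], [0.0, 1.0, -0.0], [-0.0, -0.0, -1.0]]
wrist_force: [-0.0, 0.5, 0.5]
opening: 0.093
grip_force: 0.0
```

Emit:
step_arm:
  fingers: [70,62,58,54,54,50,50,50,50,50]
  xyz:
    - [0,0,0]
    - [0,0,0]
    - [0,0,0]
    - [0,0,0]
    - [0,0,0]
    - [0,0,0]
    - [0,0,0]
    - [0,0,0]
    - [0,0,0]
    - [0,0,0]
  roll: [0,0,0,0,0,0,0,0,0,0]
  force: 20

```text
time: 24.75
position: [0.5243, -0.308, 0.0735]
eef_rot: [[-1.0, 0.0, 0.0], [0.0, 1.0, 0.0], [-0.0, 0.0, -1.0]]
wrist_force: [-0.8, 0.7, 0.9]
opening: 0.0559
grip_force: 20.0
```

Emit:
step_arm:
  fingers: [50,50,50,50]
  xyz:
    - [0,0,-0.3]
    - [0,0,-0.7]
    - [0,0,-1]
    - [0,0,-1]
  roll: [0,0,0,0]

```text
time: 25.25
position: [0.5255, -0.309, 0.1557]
eef_rot: [[-1.0, 0.0, 0.004], [0.0, 1.0, -0.003], [-0.004, -0.003, -1.0]]
wrist_force: [0.7, 0.4, -2.2]
opening: 0.0555
grip_force: 20.0
```

Emit:
step_arm:
  fingers: [50,50,50,50]
  xyz:
    - [0,0,-0.4]
    - [0,0,-0.8]
    - [0,0,-1]
    - [0,0,-1]
  roll: [0,0,0,0]

```text
time: 25.75
position: [0.5246, -0.3083, 0.2335]
eef_rot: [[-1.0, 0.0, 0.001], [0.0, 1.0, -0.001], [-0.001, -0.001, -1.0]]
wrist_force: [1.2, 0.7, -0.0]
opening: 0.0556
grip_force: 20.0
```

Emit:
step_arm:
  fingers: [50,50,50,50]
  xyz:
    - [0,0,-0.2]
    - [0,0,-0.2]
    - [0,0,-0.2]
    - [0,0,-0.2]
  roll: [0,0,0,0]

```text
time: 26.25
position: [0.524, -0.3078, 0.2487]
eef_rot: [[-1.0, 0.0, -0.001], [0.0, 1.0, 0.001], [0.001, 0.001, -1.0]]
wrist_force: [-0.0, 0.4, -1.5]
opening: 0.0557
grip_force: 20.0
```

Emit:
step_arm:
  fingers: [50,50]
  xyz:
    - [-0.08,0.5,0]
    - [-0.16,0.9,0]
  roll: [0,0]

```text
time: 26.5
position: [0.5369, -0.2351, 0.2489]
eef_rot: [[-1.0, 0.001, -0.001], [0.001, 1.0, 0.001], [0.001, 0.001, -1.0]]
wrist_force: [0.8, -0.3, -0.7]
opening: 0.0553
grip_force: 20.0
```

Emit:
step_arm:
  fingers: [50,50]
  xyz:
    - [-0.08,0.5,0]
    - [-0.16,0.9,0]
  roll: [0,0]

```text
time: 26.75
position: [0.5498, -0.1625, 0.249]
eef_rot: [[-1.0, 0.0, -0.0], [0.0, 1.0, 0.0], [0.0, 0.0, -1.0]]
wrist_force: [-0.5, -0.6, -0.3]
opening: 0.0555
grip_force: 20.0
```

Emit:
step_arm:
  fingers: [50,50]
  xyz:
    - [-0.08,0.5,0]
    - [-0.16,0.9,0]
  roll: [0,0]

```text
time: 27.0
position: [0.5626, -0.0904, 0.2491]
eef_rot: [[-1.0, -0.0, -0.0], [-0.0, 1.0, 0.0], [0.0, 0.0, -1.0]]
wrist_force: [0.6, -0.3, -0.4]
opening: 0.0557
grip_force: 20.0
```

Emit:
step_arm:
  fingers: [50,50]
  xyz:
    - [-0.08,0.5,0]
    - [-0.16,0.9,0]
  roll: [0,0]

```text
time: 27.25
position: [0.5755, -0.0185, 0.2491]
eef_rot: [[-1.0, -0.0, -0.0], [-0.0, 1.0, 0.0], [0.0, 0.0, -1.0]]
wrist_force: [0.0, 0.4, 0.3]
opening: 0.0558
grip_force: 20.0
```

Emit:
step_arm:
  fingers: [50,50]
  xyz:
    - [-0.08,0.5,0]
    - [-0.16,0.9,0]
  roll: [0,0]

```text
time: 27.5
position: [0.5882, 0.0535, 0.249]
eef_rot: [[-1.0, -0.0, -0.001], [-0.0, 1.0, 0.0], [0.001, 0.0, -1.0]]
wrist_force: [0.3, 0.4, -1.4]
opening: 0.0556
grip_force: 20.0
```

Emit:
step_arm:
  fingers: [50,50]
  xyz:
    - [-0.08,0.5,0]
    - [-0.16,0.9,0]
  roll: [0,0]

```text
time: 27.75
position: [0.6011, 0.1255, 0.249]
eef_rot: [[-1.0, -0.0, -0.001], [-0.0, 1.0, 0.0], [0.001, 0.0, -1.0]]
wrist_force: [0.3, -1.0, 0.2]
opening: 0.0562
grip_force: 20.0
```

Emit:
step_arm:
  fingers: [50,50]
  xyz:
    - [-0.08,0.5,0]
    - [-0.15,0.9,0]
  roll: [0,0]

```text
time: 28.0
position: [0.6131, 0.1975, 0.2489]
eef_rot: [[-1.0, -0.0, -0.001], [-0.0, 1.0, 0.0], [0.001, 0.0, -1.0]]
wrist_force: [1.0, -0.0, 0.0]
opening: 0.0556
grip_force: 20.0
```

Emit:
step_arm:
  fingers: [50,50,50,50,50,50,50]
  xyz:
    - [0,0.4,0]
    - [0,0.65,0]
    - [0,0.8,0]
    - [0,0.8,0]
    - [0,0.8,0]
    - [0,0.8,0]
    - [0,0.8,0]
  roll: [0,0,0,0,0,0,0]

```text
time: 28.88
position: [0.6134, 0.2593, 0.2496]
eef_rot: [[-1.0, 0.001, 0.0], [0.001, 1.0, -0.0], [-0.0, -0.0, -1.0]]
wrist_force: [0.2, -0.2, -1.0]
opening: 0.056
grip_force: 20.0
```

Emit:
step_arm:
  fingers: [50,50,50,50]
  xyz:
    - [0,0.008,0.3]
    - [0,0.008,0.6]
    - [0,0.008,0.6]
    - [0,0.008,0.6]
  roll: [0,0,0,0]

```text
time: 29.38
position: [0.6136, 0.2606, 0.2026]
eef_rot: [[-1.0, 0.0, 0.001], [0.0, 1.0, 0.0], [-0.001, 0.0, -1.0]]
wrist_force: [-0.4, 0.7, -0.2]
opening: 0.0557
grip_force: 20.0
```

Emit:
step_arm:
  fingers: [50,50,50,50,50,50]
  xyz:
    - [0,0,0.15]
    - [0,0,0.3]
    - [0,0,0.45]
    - [0,0,0.55]
    - [0,0,0.6]
    - [0,0,0.6]
  roll: [0,0,0,0,0,0]

```text
time: 30.12
position: [0.6131, 0.2606, 0.1531]
eef_rot: [[-1.0, 0.0, -0.0], [0.0, 1.0, -0.0], [0.0, -0.0, -1.0]]
wrist_force: [-0.0, 0.8, -1.1]
opening: 0.0558
grip_force: 20.0
```

Emit:
step_arm:
  fingers: [50,50,50,50]
  xyz:
    - [0,0,0.05]
    - [0,0,0.1]
    - [0,0,0.15]
    - [0,0,0.15]
  roll: [0,0,0,0]

```text
time: 30.62
position: [0.6129, 0.2605, 0.1408]
eef_rot: [[-1.0, 0.0, -0.001], [0.0, 1.0, -0.0], [0.001, -0.0, -1.0]]
wrist_force: [-0.8, -0.0, -0.4]
opening: 0.0555
grip_force: 20.0
```

Emit:
step_arm:
  fingers: [50,50,50,50]
  xyz:
    - [0,0,0.01]
    - [0,0,0.02]
    - [0,0,0.03]
    - [0,0,0.03]
  roll: [0,0,0,0]

```text
time: 31.12
position: [0.6133, 0.2607, 0.1391]
eef_rot: [[-1.0, 0.0, 0.0], [0.0, 1.0, 0.0], [-0.0, 0.0, -1.0]]
wrist_force: [0.5, -0.2, 0.2]
opening: 0.0556
grip_force: 20.0
```

Emit:
step_arm:
  fingers: [50,50,50]
  xyz:
    - [0,0,0.01]
    - [0,0,0.015]
    - [0,0,0.015]
  roll: [0,0,0]

```text
time: 31.5
position: [0.6135, 0.2607, 0.1391]
eef_rot: [[-1.0, 0.0, 0.001], [0.0, 1.0, 0.0], [-0.001, 0.0, -1.0]]
wrist_force: [-2.8, -0.2, 6.8]
opening: 0.0557
grip_force: 20.0
```

Contact at the expected home height (0.139). Release, retreat and check.

Emit:
step_arm:
  fingers: [50,60,75,93,93,93]
  xyz:
    - [0,0,0]
    - [0,0,0]
    - [0,0,0]
    - [0,0,0]
    - [0,0,0]
    - [0,0,0]
  roll: [0,0,0,0,0,0]

```text
time: 32.25
position: [0.6132, 0.2606, 0.1377]
eef_rot: [[-1.0, 0.0, -0.0], [0.0, 1.0, -0.0], [0.0, -0.0, -1.0]]
wrist_force: [0.1, 0.3, -0.3]
opening: 0.0921
grip_force: 0.0
```

Emit:
step_arm:
  fingers: [93,93,93,93,93]
  xyz:
    - [0,0,-0.3]
    - [0,0,-0.7]
    - [0,0,-1]
    - [0,0,-1]
    - [0,0,-1]
  roll: [0,0,0,0,0]

```text
time: 32.88
position: [0.6128, 0.2605, 0.2165]
eef_rot: [[-1.0, 0.0, -0.001], [0.0, 1.0, -0.0], [0.001, -0.0, -1.0]]
wrist_force: [1.0, -0.3, -0.3]
opening: 0.0932
grip_force: 0.0
```

Emit:
step_arm:
  fingers: [93,93,93,93,93,93]
  xyz:
    - [0.4,0,-0.6]
    - [0.8,0,-0.6]
    - [0.8,0,-0.6]
    - [0.8,0,-0.6]
    - [0.8,0,-0.6]
    - [0.8,0,-0.6]
  roll: [0,0,0,0,0,0]

```text
time: 33.62
position: [0.5496, 0.2604, 0.2651]
eef_rot: [[-1.0, 0.001, -0.001], [0.001, 1.0, -0.0], [0.001, -0.0, -1.0]]
wrist_force: [0.5, 0.6, -0.1]
opening: 0.0932
grip_force: 0.0
```

Run:
```python
from h import *
im=manip.camera('scene');print(manip.get_obs()['time'])
a=cv2.resize(im[80:280,210:430],None,fx=2.8,fy=2.8);cv2.imwrite('pics/p3.png',a[:,:,::-1])
ST=[(0,.043),(.032,.037),(.032,.043),(.064,.037),(.064,.043),(.112,.034),(.112,.028),(.144,.028)]
K,r,t=P('scene')
print('predicted top',cv2.projectPoints(np.array([[.613,.2605,.146],[.613,.2605,.002]]),r,t,K,None)[0].reshape(-1,2).round(1))
```

```text
33.675
predicted top [[285.6 132.6]
 [288.5 172.8]]
```

View pics/p3.png

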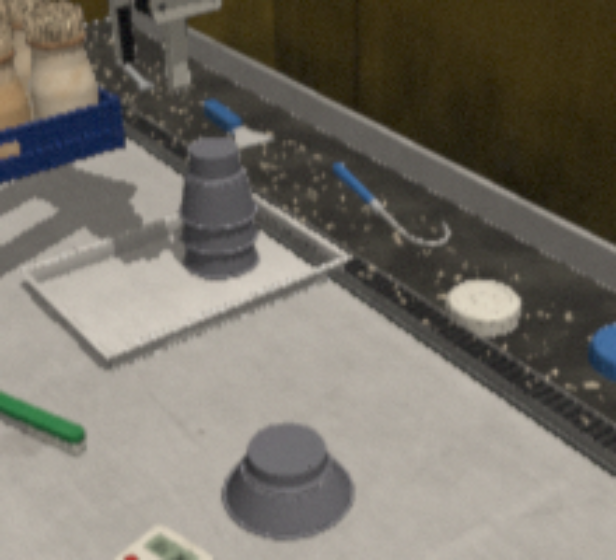

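The crop shows an upright stack of three in the tray. Its top is at crop (212,148), scene pixel (285.7,132.9), against a prediction of (285.6,132.6) for fully nested cups. The wide cup at crop (288,480) is untouched.

```bash
python3 -c "
from station import manip
print(manip.close_job())"
```

```text
the job is handed in; nothing more can be done
None
```

Both bench cups are nested fully home over the tray cup in one upright, released stack, the wide cup was left where it stood, and I handed the job in at about 34 s.

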